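# Kit the spindle setup tray

## Robot

A 7-joint arm with a two-finger parallel gripper is mounted at the origin on the work surface. World frame = base frame: x ahead of the robot, y to its left, z up, the work surface at z = 0. Lengths are in mm, angles in rad, forces in N, time in s.
With the tool pointing down it reaches from about 350 to 900 mm from the base axis. Payload 8.1 kg.
Tool frame: the origin (TCP) lies midway between the tips of the shut fingers; the grasp point (between the pads) lies 19 mm behind it; z points along the fingers, y is the line along which they close (so a half turn about z gives the same grasp; the last joint's range is limited). The gripper opens to 85 mm and grips with 20 to 120 N. Pads are 22 mm wide; open, the fingers measure 114 mm over their backs; the gripper's body (76 mm by 85 mm) begins 54 mm behind the grasp point. The pads swing forward as they close: fully open they stand 13 mm farther back than shut.
Start: joints at [-1.309, 0.434, 0.025, 1.573, -0.012, 1.134, -0.075], TCP at [223.005, 583.876, 205.923] pointing down, gripper open.
Joint ranges: [-2.62, 2.62], [-0.44, 2.09], [-1.27, 1.32], [0.08, 2.57], [-1.32, 4.46], [0.12, 2], [-2.74, 2.74]. Speed limits (rad/s): [2.22, 2.22, 3.01, 3.01, 3.14, 3.14, 3.14].

## Interface

Orientations are given as a unit quaternion [x, y, z, w].
In Python, from cell import status, cams, ticket gives the robot as it stands. The module is installed in compiled form; this text tells all that it offers.
- The arm moves only by the shell command python3 -m inch 'ROWS' [FORCE]. ROWS is JSON, a list of rows, each an object of numbers: "rx", "ry", "rz": the turn, a rotation vector about the world's x, y, z in units of 6 degrees (1.0 is 6 degrees); "x", "y", "z": the shift along the world's x, y, z in cm; "fingers": the opening, from -1 (shut) to 1 (fully open). In form: [{"rx": .., "ry": .., "rz": .., "x": .., "y": .., "z": .., "fingers": ..}, ...]. A call has 1 to 20 rows; each row is the pose to reach, as a shift and turn from the pose commanded when the call began; what a row does not reach only later rows make up. A row lasts 1/12 s, in which the tool goes at most 41.7 mm and 7.16 degrees, less where a joint would pass 70% of its speed; a pose out of reach is approached as far as the arm can. A call with a gripper value outside its range is refused whole. The fingers move at their own pace and stop on an object; FORCE is the grip in N (left out, the last holds). Time passes only in rows, so rows that repeat a pose let the fingers close. It gives the time, the measured TCP pose, the force, the opening and the grip force at its end, in the units of the state.
- status.state(): the state, without advancing time (a new reading comes with each control period).
- cams.capture(name): name is "scene" or "top"; returns a dict with "image" (400x640x3 uint8, red, green, blue), "fx", "fy", "cx", "cy" (pixels), "rvec" (rotation vector, rad) and "tvec" (3), from world to camera coordinates, as OpenCV has them. Camera axes: x right, y down, z forward; pixel columns grow to the right and rows downward; lengths in mm; the calibration is good to about 2 mm. A picture is of the moment at which its call begins. There is no depth.
- ticket.finish_job(): hands the job in; it is judged then, once.
The state is a dict: "time_s": time; "q": joint angles; "qvel": joint speeds; "joint_efforts": joint torques, N m; "position": TCP position; "tool_rot": TCP orientation; "force": force on the tool from outside, world axes, zero at the start; "wrist_torque": the same for the moment, N m; "width": finger opening in mm; "grip_force": force on a finger pad.
Only numpy, scipy, OpenCV 4.12 (cv2) and the standard library are available. Lean on these libraries where they do the work, as an engineer would, in place of code of your own. Each camera call takes 0.05 s, during which the arm holds its last target. There are 200 camera calls.

## Task

Kit the setup tray for the grinding spindle: put the toothed gear in the large round nest, the brass knurled nut in the small round nest, the bearing block with the big bore in the square nest and the dark tool holder in the long nest, each standing upright and flat on its nest's floor. Set the parts down rather than dropping them, and leave the two look-alikes, the toothless collar and the block without a bore, lying where they are.

Things in the scene. Friction and masses are not known exactly. Their poses are not given: they have to be found in the camera images.
- gear: Steel spur gear, 66 mm across its 18 coarse teeth, toothed disc 14 mm thick, with a smooth round hub of 30 mm diameter rising from the disc to 42 mm above the underside (grip the hub). Dark 16 mm bore in the hub top. Stands upright on the table, origin at the centre of its underside, z up. Loose. About 0.4 kg.
- knurled_nut: Brass knurled thumb nut, an upright drum of 36 mm diameter and 30 mm height, small dark hole in its top. Stands upright on the table, origin at the centre of its underside, z up. Loose. About 0.2 kg.
- bearing_block: Steel bearing block, 44 x 44 mm and 40 mm high, with a 26 mm bore open at the top and running straight down through it. Its x and y axes are square to its side faces. Stands upright on the table, origin at the centre of its underside, z up. Loose. About 0.4 kg.
- tool_holder: Dark steel tool holder, a bar 84 mm long (its x axis), 24 mm wide (its y axis) and 30 mm high; on top, 28 mm from the centre towards its +x end, a brass nut of 16 mm diameter with a stud whose top is 56 mm above the underside. The top at the middle is bare; grip the middle across the 24 mm width. Stands upright on the table, origin at the centre of its underside, z up. Loose. About 0.4 kg.
- plain_collar: Look-alike of the gear, to be left alone: steel collar of 64 mm diameter with a smooth rim without teeth and four dark bolt holes in its 14 mm flange; the same hub, 30 mm in diameter, rising to 42 mm. Stands upright on the table, origin at the centre of its underside, z up. Loose.
- solid_block: Look-alike of the bearing block, to be left alone: solid steel block, 44 x 44 mm and 40 mm high, no bore, only four small dark screw holes in its top. Stands upright on the table, origin at the centre of its underside, z up. Loose.
- nest_large_round: The large round nest, for the gear: inside diameter 88 mm, outside 96 mm. White plastic, one of four fixed in one dark steel tray (rim 12 mm high), in any corner of it. Origin: centre of its underside, 5 mm above the table, z up. Inner floor 3 mm and wall top 12 mm above the origin.
- nest_small_round: The small round nest, for the knurled nut: inside diameter 60 mm, outside 68 mm. White plastic, one of four fixed in one dark steel tray (rim 12 mm high), in any corner of it. Origin: centre of its underside, 5 mm above the table, z up. Inner floor 3 mm and wall top 12 mm above the origin.
- nest_square: The square nest, for the bearing block: 68 x 68 mm inside, 76 x 76 mm outside, sides along its x and y axes. White plastic, one of four fixed in one dark steel tray (rim 12 mm high), in any corner of it. Origin: centre of its underside, 5 mm above the table, z up. Inner floor 3 mm and wall top 12 mm above the origin.
- nest_long: The long nest, for the tool holder: 106 mm (its x axis) by 48 mm (its y axis) inside, 114 x 56 mm outside. The tool holder may lie either way round along it. White plastic, one of four fixed in one dark steel tray (rim 12 mm high), in any corner of it. Origin: centre of its underside, 5 mm above the table, z up. Inner floor 3 mm and wall top 12 mm above the origin.
Not all that is in view belongs to the job. Leave any brown or red look-alike of the gear alone.

How it is judged (in metres and radians):
At the end, for the whole second after the job is handed in: Gear in the large round, nut in the small round, bearing block in the square and tool holder in the long nest: each within 20 mm of its centre, underside under 7 mm above its origin, upright within 0.1 rad, released, at rest. Collar and solid block within 30 mm of their starts (horizontal distance between gear and nest_large_round below 0.02 m and z of gear in the frame of nest_large_round between -0.002 and 0.007 m and angle between each of gear, knurled_nut, bearing_block, tool_holder's own z axis and vertical below 0.1 rad and linear speed of each of gear, knurled_nut, bearing_block, tool_holder below 0.02 m/s and angular speed of each of gear, knurled_nut, bearing_block, tool_holder below 0.2 rad/s and horizontal distance between knurled_nut and nest_small_round below 0.02 m and z of knurled_nut in the frame of nest_small_round between -0.002 and 0.007 m and horizontal distance between bearing_block and nest_square below 0.02 m and z of bearing_block in the frame of nest_square between -0.002 and 0.007 m and horizontal distance between tool_holder and nest_long below 0.02 m and z of tool_holder in the frame of nest_long between -0.002 and 0.007 m and distance of each of plain_collar, solid_block from where it was at the start of the episode below 0.03 m); the robot touches nothing.
It fails at once if the plain collar is moved more than 30 mm from where it lay (distance of plain_collar from where it was at the start of the episode above 0.03 m).
It fails at once if the solid block is moved more than 30 mm from where it lay (distance of solid_block from where it was at the start of the episode above 0.03 m).
It fails at once if a part is dropped: falling free, touching nothing, with its underside more than 60 mm above the table ((height (world z) of gear above 0.06 m and contact force between anything else and gear below 0.05 N and linear speed of gear above 0.3 m/s) or (height (world z) of knurled_nut above 0.06 m and contact force between anything else and knurled_nut below 0.05 N and linear speed of knurled_nut above 0.3 m/s) or (height (world z) of bearing_block above 0.06 m and contact force between anything else and bearing_block below 0.05 N and linear speed of bearing_block above 0.3 m/s) or (height (world z) of tool_holder above 0.06 m and contact force between anything else and tool_holder below 0.05 N and linear speed of tool_holder above 0.3 m/s)).
It also fails if it takes over 104 s, if anything falls off the work surface, if the arm or the gripper's body presses on something with over 40 N, if the wrist force passes 120 N, or if a joint passes its speed limit or range.

## Working session

There is one attempt and no reset: what is moved stays moved. The work goes in short steps, Python scripts to look and compute and a shell command to move; the robot and the scene stay as the last step left them, time stands still between calls to the robot, and variables do not carry over. Pictures are saved under pics/ and viewed, at most 14 in all, crops included, and the job is handed in when it is done.

```bash
mkdir -p pics; cat > h.py <<'E'
import numpy as np, cv2
from cell import status, cams, ticket
def cap(n,f=None):
    c=cams.capture(n)
    if f: cv2.imwrite('pics/'+f,cv2.cvtColor(c['image'],cv2.COLOR_RGB2BGR))
    c['R']=cv2.Rodrigues(np.array(c['rvec'],float))[0]; c['t']=np.array(c['tvec'],float).ravel()
    return c
def ray(c,u,v,z):
    R,t=c['R'],c['t']; o=-R.T@t
    d=R.T@np.array([(u-c['cx'])/c['fx'],(v-c['cy'])/c['fy'],1])
    return (o+d*(z-o[2])/d[2])[:2]
def proj(c,p):
    q=c['R']@np.array(p,float)+c['t']; return np.array([c['fx']*q[0]/q[2]+c['cx'],c['fy']*q[1]/q[2]+c['cy']])
E
python3 - <<'E'
from h import *
for n in('top','scene'):
    c=cap(n,n+'0.png'); print(n,c['fx'],-c['R'].T@c['t'],c['R'].round(3).tolist())
print(status.state())
E
```

```text
top 466.00614529957846 [ 308.6091732    63.24931177 1094.47638199] [[0.017, -0.999, 0.034], [-0.985, -0.022, -0.17], [0.171, -0.031, -0.985]]
scene 409.3393900576651 [1102.950736   -316.56506104  748.3759119 ] [[0.514, 0.857, -0.014], [0.59, -0.366, -0.72], [-0.622, 0.362, -0.694]]
{'time_s': 0.1, 'q': array([-1.30858336,  0.43511767,  0.02495075,  1.57399499, -0.01161878,
        1.13402399, -0.07514826]), 'qvel': array([-1.05289657e-03, -1.37010865e-03, -4.49733399e-04, -2.67481856e-03,
        4.73112016e-04,  1.24323165e-03, -4.29397272e-05]), 'joint_efforts': array([ 2.31497448e-03, -6.71749377e+01,  1.02785412e+00, -3.16905928e+01,
        1.58274325e-02,  7.20917495e-03,  4.04549814e-05]), 'position': array([222.84198686, 583.39691601, 205.23064964]), 'tool_rot': array([ 1.81448134e-01,  9.83400267e-01, -6.95270289e-04, -7.73248438e-05]), 'force': array([-0.50737034, -0.79803537, -0.14926119]), 'wrist_torque': array([0.00381341, 0.04725575, 0.04513081]), 'grip_force': 0.0, 'width': 85.70805265620267}
```

View pics/top0.png

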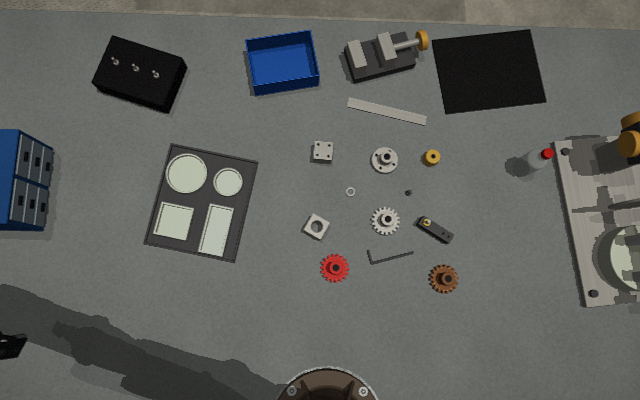

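View pics/scene0.png

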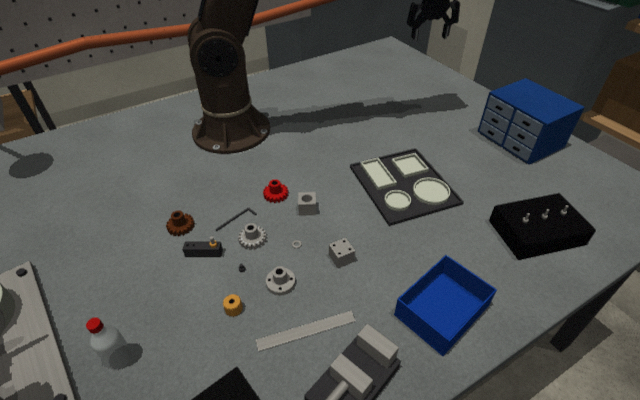

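The top view shows the gear at (385,220), nut (432,157), bored block (316,226) and tool holder (434,229). The tray is at left, with the large round nest at (186,173), small round (228,182), square (174,221) and long (216,230). The scene view agrees.

```bash
python3 - <<'E'
from h import *
c=cap('top'); im=c['image']; s=cap('scene')
g=im.min(axis=2); hsv=cv2.cvtColor(im,cv2.COLOR_RGB2HSV)
print('block/gear/holder/table px',im[216,316],im[212,375],im[233,440],im[200,350],im[230,174])
def comp(mask,u,v,r):
    m=np.zeros_like(mask); m[v-r:v+r+1,u-r:u+r+1]=mask[v-r:v+r+1,u-r:u+r+1]
    cs,_=cv2.findContours(m,cv2.RETR_EXTERNAL,cv2.CHAIN_APPROX_NONE)
    k=max(cs,key=cv2.contourArea); return k.reshape(-1,2).astype(float)
def rep(name,mask,u,v,r,z):
    k=comp(mask,u,v,r)
    w=np.array([ray(c,a,b,z) for a,b in k],np.float32)
    (x,y),(a,b),th=cv2.minAreaRect(w); e=cv2.minEnclosingCircle(w)
    p=proj(s,(x,y,z))
    print(name,'rect',round(x,1),round(y,1),'size',round(a),round(b),'ang',round(th,1),'circ',np.round(e[0],1),round(e[1],1),'scene',p.round())
w=((g>150)*255).astype(np.uint8)
rep('large',w,186,173,25,17);rep('small',w,229,182,18,17);rep('square',w,174,221,24,17);rep('long',w,216,230,30,17)
b=((g>125)*255).astype(np.uint8)
cv2.imwrite('pics/mask.png',cv2.resize(np.hstack([b[130:300,290:470],cv2.cvtColor(im,cv2.COLOR_RGB2BGR)[130:300,290:470,1]]),None,fx=2.2,fy=2.2,interpolation=0))
rep('gear',b,385,220,19,14);rep('block',b,316,226,17,40);rep('solid',b,322,152,16,40);rep('collar',b,384,160,17,14)
y=cv2.inRange(hsv,(12,110,90),(35,255,255))
rep('nut',y,432,157,13,30); rep('stud',y,427,222,9,45)
d=((im.max(axis=2)<75)*255).astype(np.uint8)
rep('holder',d,434,229,24,15)
rep('gearbore',d,387,219,6,42)
cc=np.hstack([cv2.resize(cv2.cvtColor(im,cv2.COLOR_RGB2BGR)[135:295,290:460],None,fx=4,fy=3.5,interpolation=2)])
cv2.imwrite('pics/crop.png',cc)
E
```

```text
block/gear/holder/table px [178 174 162] [65 62 59] [73 73 71] [113 115 112] [183 189 172]
large rect 559.0 334.7 size 86 92 ang 46.8 circ [561.4 337.1] 46.8 scene [429. 188.]
small rect 540.3 237.8 size 58 64 ang 20.6 circ [542.7 238.2] 32.7 scene [395. 198.]
square rect 448.0 359.1 size 75 74 ang 79.3 circ [448. 359.] 51.5 scene [408. 163.]
long rect 429.3 260.9 size 55 113 ang 79.3 circ [429.5 260.9] 61.6 scene [376. 171.]
gear rect 459.2 -134.2 size 64 64 ang 89.8 circ [ 459.1 -134.1] 33.2 scene [250. 235.]
block rect 439.9 28.7 size 45 44 ang 61.3 circ [440.5  28.9] 29.7 scene [305. 198.]
solid rect 619.0 16.7 size 44 42 ang 0.6 circ [618.9  17.8] 29.4 scene [340. 247.]
collar rect 607.1 -132.9 size 61 62 ang 89.3 circ [ 607.3 -133.5] 31.4 scene [279. 279.]
nut rect 614.0 -246.3 size 34 35 ang 88.7 circ [ 614.  -245.3] 17.8 scene [230. 301.]
stud rect 452.5 -222.2 size 14 13 ang 44.9 circ [ 452.4 -222.7] 8.2 scene [212. 240.]
holder rect 439.7 -245.3 size 93 34 ang 57.8 circ [ 438.6 -244.7] 47.7 scene [203. 249.]
gearbore rect 459.7 -133.6 size 12 12 ang 89.5 circ [ 459.7 -133.6] 6.8 scene [249. 227.]
```

View pics/crop.png

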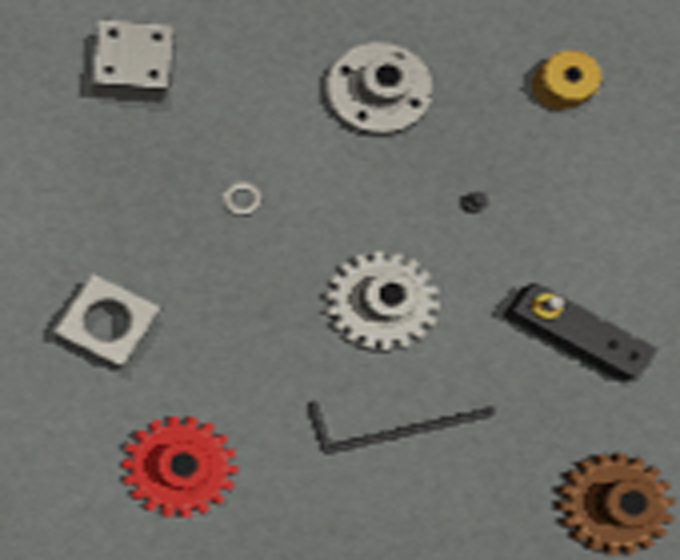

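View pics/mask.png

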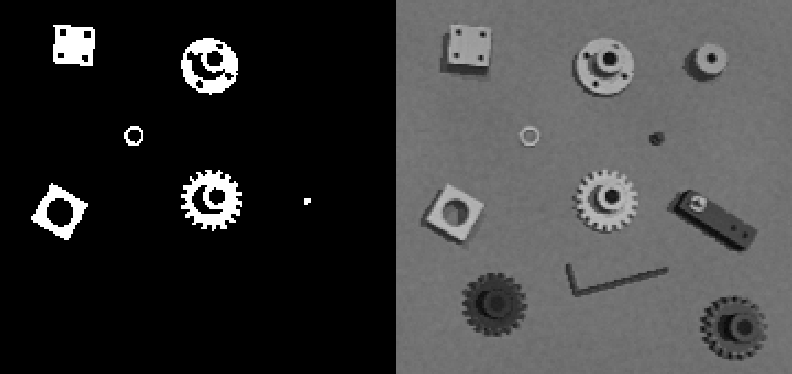

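The crops confirm the identities: toothed gear, bored block at ~61°, dark holder with its stud towards the gear, brass nut. The toothless collar and the bore-less block are in the upper row. Measurements are consistent, so I'm moving to the gear first.

```bash
python3 -m inch '[{"x":2,"y":-6,"z":-1,"fingers":1},{"x":4,"y":-12,"z":-2,"fingers":1},{"x":23.6,"y":-71.8,"z":-8.6,"fingers":1},{"x":23.6,"y":-71.8,"z":-8.6,"fingers":1},{"x":23.6,"y":-71.8,"z":-8.6,"fingers":1},{"x":23.6,"y":-71.8,"z":-8.6,"fingers":1},{"x":23.6,"y":-71.8,"z":-8.6,"fingers":1},{"x":23.6,"y":-71.8,"z":-8.6,"fingers":1},{"x":23.6,"y":-71.8,"z":-8.6,"fingers":1},{"x":23.6,"y":-71.8,"z":-8.6,"fingers":1},{"x":23.6,"y":-71.8,"z":-8.6,"fingers":1},{"x":23.6,"y":-71.8,"z":-8.6,"fingers":1},{"x":23.6,"y":-71.8,"z":-8.6,"fingers":1},{"x":23.6,"y":-71.8,"z":-8.6,"fingers":1},{"x":23.6,"y":-71.8,"z":-8.6,"fingers":1},{"x":23.6,"y":-71.8,"z":-8.6,"fingers":1},{"x":23.6,"y":-71.8,"z":-8.6,"fingers":1},{"x":23.6,"y":-71.8,"z":-8.6,"fingers":1},{"x":23.6,"y":-71.8,"z":-8.6,"fingers":1},{"x":23.6,"y":-71.8,"z":-8.6,"fingers":1}]' 60; python3 -c "
from h import *
print(status.state())"
```

```text
{'time_s': 0.2, 'q': array([-1.30857865,  0.43493121,  0.02497088,  1.57374795, -0.01159652,
        1.1340054 , -0.07508232]), 'qvel': array([-0.00067736, -0.00180861, -0.0008361 , -0.0027043 ,  0.00123157,
        0.00089585, -0.00103283]), 'joint_efforts': array([ 2.86068598e-04, -6.70233965e+01,  1.02419827e+00, -3.16162384e+01,
        1.54595717e-02,  9.49559530e-03,  2.27909288e-05]), 'position': array([222.90775548, 583.54506267, 205.44229277]), 'tool_rot': array([ 1.81421116e-01,  9.83405387e-01, -4.71643238e-04, -4.20479126e-05]), 'force': array([-0.2746081 , -0.05981241,  0.14270617]), 'wrist_torque': array([-0.03152662,  0.00842083,  0.03254932]), 'grip_force': 0.0, 'width': 85.73093220448008}invalid input
```

```bash
python3 -m inch '[{"rx":0,"ry":0,"rz":0,"x":1,"y":-3,"z":-1,"fingers":1},{"rx":0,"ry":0,"rz":0,"x":2,"y":-6,"z":-1,"fingers":1}]' 60
```

```text
time_s: 0.37
position: [241.7, 523.5, 193.9]
tool_rot: [0.18, 0.984, -0.001, -0.0]
force: [0.5, -0.8, 0.3]
width: 85.2
grip_force: 0.0
```

```bash
python3 -m inch '[{"rx":0,"ry":0,"rz":0,"x":21.6,"y":-65.8,"z":-7.6,"fingers":1},{"rx":0,"ry":0,"rz":0,"x":21.6,"y":-65.8,"z":-7.6,"fingers":1},{"rx":0,"ry":0,"rz":0,"x":21.6,"y":-65.8,"z":-7.6,"fingers":1},{"rx":0,"ry":0,"rz":0,"x":21.6,"y":-65.8,"z":-7.6,"fingers":1},{"rx":0,"ry":0,"rz":0,"x":21.6,"y":-65.8,"z":-7.6,"fingers":1},{"rx":0,"ry":0,"rz":0,"x":21.6,"y":-65.8,"z":-7.6,"fingers":1},{"rx":0,"ry":0,"rz":0,"x":21.6,"y":-65.8,"z":-7.6,"fingers":1},{"rx":0,"ry":0,"rz":0,"x":21.6,"y":-65.8,"z":-7.6,"fingers":1},{"rx":0,"ry":0,"rz":0,"x":21.6,"y":-65.8,"z":-7.6,"fingers":1},{"rx":0,"ry":0,"rz":0,"x":21.6,"y":-65.8,"z":-7.6,"fingers":1},{"rx":0,"ry":0,"rz":0,"x":21.6,"y":-65.8,"z":-7.6,"fingers":1},{"rx":0,"ry":0,"rz":0,"x":21.6,"y":-65.8,"z":-7.6,"fingers":1},{"rx":0,"ry":0,"rz":0,"x":21.6,"y":-65.8,"z":-7.6,"fingers":1},{"rx":0,"ry":0,"rz":0,"x":21.6,"y":-65.8,"z":-7.6,"fingers":1},{"rx":0,"ry":0,"rz":0,"x":21.6,"y":-65.8,"z":-7.6,"fingers":1},{"rx":0,"ry":0,"rz":0,"x":21.6,"y":-65.8,"z":-7.6,"fingers":1},{"rx":0,"ry":0,"rz":0,"x":21.6,"y":-65.8,"z":-7.6,"fingers":1},{"rx":0,"ry":0,"rz":0,"x":21.6,"y":-65.8,"z":-7.6,"fingers":1},{"rx":0,"ry":0,"rz":0,"x":21.6,"y":-65.8,"z":-7.6,"fingers":1},{"rx":0,"ry":0,"rz":0,"x":21.6,"y":-65.8,"z":-7.6,"fingers":1}]' 60; python3 -c "
from h import *
print(status.state()['q'])
cap('scene','s1.png')"
```

```text
time_s: 2.03
position: [458.6, -133.7, 119.7]
tool_rot: [0.182, 0.983, 0.0, -0.0]
force: [0.5, 0.9, -1.2]
width: 85.2
grip_force: 0.0
[-0.16786418  0.30865702  0.42759571  2.05573208 -0.17480117  0.81203141
  1.56840695]
```

View pics/s1.png

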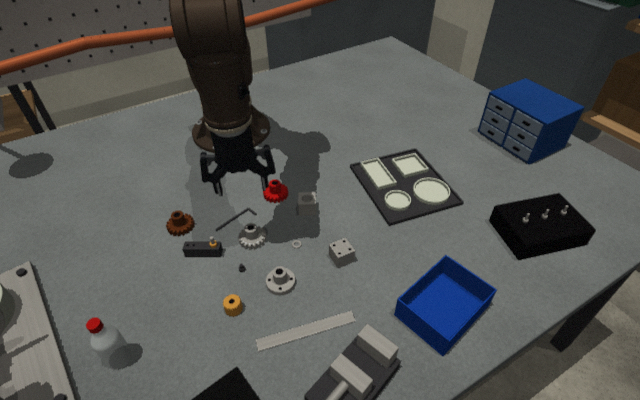

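The picture shows the gripper above and behind the gear (250,235), with nothing disturbed. I'll descend and grip.

```bash
python3 -m inch '[{"rx":0,"ry":0,"rz":0,"x":0,"y":0,"z":-3,"fingers":1},{"rx":0,"ry":0,"rz":0,"x":0,"y":0,"z":-6,"fingers":1},{"rx":0,"ry":0,"rz":0,"x":0,"y":0,"z":-8,"fingers":1},{"rx":0,"ry":0,"rz":0,"x":0,"y":0,"z":-9.5,"fingers":1},{"rx":0,"ry":0,"rz":0,"x":0,"y":0,"z":-10.5,"fingers":1},{"rx":0,"ry":0,"rz":0,"x":0,"y":0,"z":-10.5,"fingers":0},{"rx":0,"ry":0,"rz":0,"x":0,"y":0,"z":-10.5,"fingers":-1},{"rx":0,"ry":0,"rz":0,"x":0,"y":0,"z":-10.5,"fingers":-1},{"rx":0,"ry":0,"rz":0,"x":0,"y":0,"z":-10.5,"fingers":-1},{"rx":0,"ry":0,"rz":0,"x":0,"y":0,"z":-10.5,"fingers":-1},{"rx":0,"ry":0,"rz":0,"x":0,"y":0,"z":-10.5,"fingers":-1},{"rx":0,"ry":0,"rz":0,"x":0,"y":0,"z":-10.5,"fingers":-1},{"rx":0,"ry":0,"rz":0,"x":0,"y":0,"z":-10.5,"fingers":-1},{"rx":0,"ry":0,"rz":0,"x":0,"y":0,"z":-10.5,"fingers":-1}]' 60
```

```text
time_s: 3.25
position: [461.1, -134.7, 16.7]
tool_rot: [0.182, 0.983, 0.0, 0.002]
force: [-0.1, -0.2, 14.1]
width: 0.3
grip_force: 7.1
```

```bash
python3 - <<'E'
from h import *
c=cap('top'); s=cap('scene')
a=cv2.resize(c['image'][150:290,300:470],(510,420)); b=cv2.resize(s['image'][160:300,150:320],(510,420))
cv2.imwrite('pics/g1.png',cv2.resize(cv2.cvtColor(np.hstack([a,b]),cv2.COLOR_RGB2BGR),(800,330)))
E
```

```text
(no output)
```

View pics/g1.png

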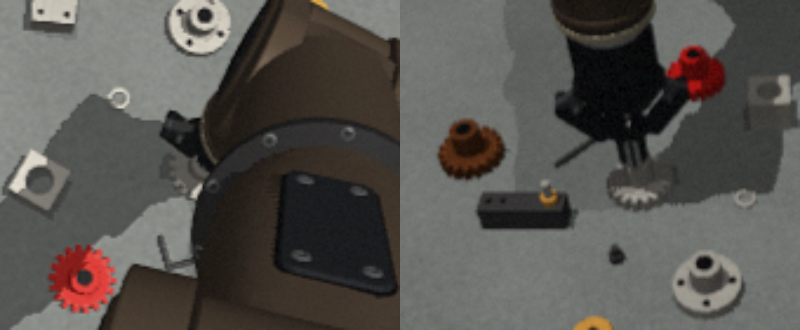

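The fingers shut without the hub between them, although the gear still looks upright near its place, at about (252,238) in the scene view. I'll open, lift and check the TCP projection against the images.

```bash
python3 -m inch '[{"rx":0,"ry":0,"rz":0,"x":0,"y":0,"z":0,"fingers":1},{"rx":0,"ry":0,"rz":0,"x":0,"y":0,"z":0,"fingers":1},{"rx":0,"ry":0,"rz":0,"x":0,"y":0,"z":0,"fingers":1},{"rx":0,"ry":0,"rz":0,"x":0,"y":0,"z":0,"fingers":1},{"rx":0,"ry":0,"rz":0,"x":0,"y":0,"z":0,"fingers":1},{"rx":0,"ry":0,"rz":0,"x":0,"y":0,"z":0,"fingers":1},{"rx":0,"ry":0,"rz":0,"x":0,"y":0,"z":3,"fingers":1},{"rx":0,"ry":0,"rz":0,"x":0,"y":0,"z":7,"fingers":1},{"rx":0,"ry":0,"rz":0,"x":0,"y":0,"z":10.5,"fingers":1},{"rx":0,"ry":0,"rz":0,"x":0,"y":0,"z":10.5,"fingers":1},{"rx":0,"ry":0,"rz":0,"x":0,"y":0,"z":10.5,"fingers":1}]'; python3 - <<'E'
from h import *
s=cap('scene'); im=cv2.resize(s['image'][130:280,160:330],None,fx=4,fy=4)
st=status.state(); print(st['position'],st['width'])
from scipy.spatial.transform import Rotation as R
r=R.from_quat(st['tool_rot']).as_matrix()
for p in (st['position'],st['position']+r@[0,43,-13],st['position']+r@[0,-43,-13],(459.7,-133.6,42)):
    q=proj(s,p); print(q.round(1)); cv2.circle(im,tuple(((q-[160,130])*4).astype(int).tolist()),4,(0,255,0),1)
cv2.imwrite('pics/g2.png',cv2.cvtColor(im,cv2.COLOR_RGB2BGR))
E
```

```text
time_s: 4.27
position: [460.4, -134.3, 121.7]
tool_rot: [0.181, 0.983, 0.0, 0.002]
force: [-0.3, -0.1, -1.6]
width: 85.5
grip_force: 0.0
[ 459.21942225 -133.92826009  120.25078377] 84.70948374831379
[244.1 203.3]
[262.9 196.5]
[223.3 201.6]
[249.  227.3]
```

View pics/g2.png

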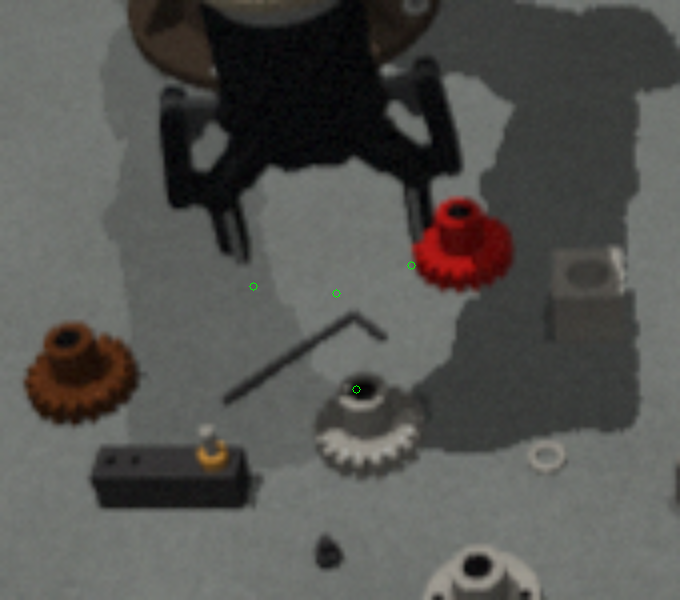

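The marked tips (predicted at crop (253,286) and (411,265)) lie about 7 px below the real ones at (242,255) and (430,240). So the real fingertips seem about 20 mm higher, or farther back, than I assumed. I'll shut the fingers in the air and measure this properly.

```bash
python3 -m inch '[{"rx":0,"ry":0,"rz":0,"x":0,"y":0,"z":0,"fingers":-1},{"rx":0,"ry":0,"rz":0,"x":0,"y":0,"z":0,"fingers":-1},{"rx":0,"ry":0,"rz":0,"x":0,"y":0,"z":0,"fingers":-1},{"rx":0,"ry":0,"rz":0,"x":0,"y":0,"z":0,"fingers":-1},{"rx":0,"ry":0,"rz":0,"x":0,"y":0,"z":0,"fingers":-1},{"rx":0,"ry":0,"rz":0,"x":0,"y":0,"z":0,"fingers":-1},{"rx":0,"ry":0,"rz":0,"x":0,"y":0,"z":0,"fingers":-1},{"rx":0,"ry":0,"rz":0,"x":0,"y":0,"z":0,"fingers":-1}]'; python3 - <<'E'
from h import *
s=cap('scene'); im=cv2.resize(s['image'][130:280,160:330],None,fx=4,fy=4)
st=status.state(); print(st['position'],st['width'])
for dz in (0,20,40):
    q=proj(s,st['position']+[0,0,dz]); print(q.round(1)); cv2.circle(im,tuple(((q-[160,130])*4).astype(int).tolist()),4,(0,255,0),1)
cv2.imwrite('pics/g3.png',cv2.cvtColor(im,cv2.COLOR_RGB2BGR))
for i in (cv2.imread('pics/scene0.png'),cv2.cvtColor(s['image'],cv2.COLOR_RGB2BGR)):
    k=i[215:250,232:270].max(axis=2); m=(k[6:19,10:27]<45); ys,xs=np.nonzero(m); print('bore',xs.mean()+242,ys.mean()+221,m.sum())
E
```

```text
time_s: 4.98
position: [459.0, -134.2, 119.9]
tool_rot: [0.181, 0.983, 0.0, -0.0]
force: [0.2, -0.3, 0.5]
width: -0.1
grip_force: 0.0
[ 459.02782552 -134.1402455   119.92307869] 0.11594939580529572
[244.  203.4]
[242.6 196.8]
[241.3 190. ]
bore 249.94117647058823 227.23529411764707 17
bore 249.96153846153845 226.76923076923077 26
```

View pics/g3.png

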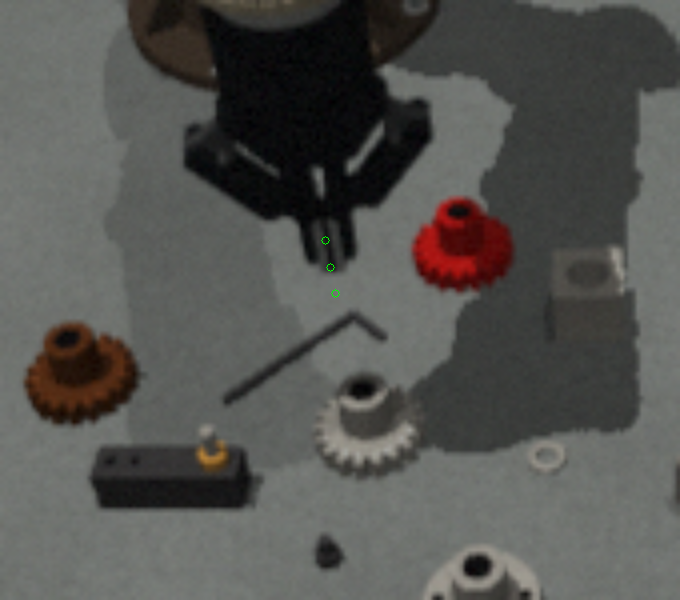

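The shut tips are at crop (330,268), about 20–25 mm above the reported TCP. That fits them having rested on the hub top (42 mm) at a reported z of 16.7, so the offset is about 25 mm. The gear hasn't moved, so I'll go 25 mm deeper.

```bash
python3 -m inch '[{"rx":0,"ry":0,"rz":0,"x":0,"y":0,"z":0,"fingers":1},{"rx":0,"ry":0,"rz":0,"x":0,"y":0,"z":0,"fingers":1},{"rx":0,"ry":0,"rz":0,"x":0,"y":0,"z":0,"fingers":1},{"rx":0,"ry":0,"rz":0,"x":0,"y":0,"z":0,"fingers":1},{"rx":0,"ry":0,"rz":0,"x":0,"y":0,"z":-3,"fingers":1},{"rx":0,"ry":0,"rz":0,"x":0,"y":0,"z":-6,"fingers":1},{"rx":0,"ry":0,"rz":0,"x":0,"y":0,"z":-9,"fingers":1},{"rx":0,"ry":0,"rz":0,"x":0,"y":0,"z":-11,"fingers":1},{"rx":0,"ry":0,"rz":0,"x":0,"y":0,"z":-12,"fingers":1},{"rx":0,"ry":0,"rz":0,"x":0,"y":0,"z":-12.7,"fingers":1},{"rx":0,"ry":0,"rz":0,"x":0,"y":0,"z":-12.7,"fingers":1}]'; python3 -m inch '[{"rx":0,"ry":0,"rz":0,"x":0,"y":0,"z":0,"fingers":-1},{"rx":0,"ry":0,"rz":0,"x":0,"y":0,"z":0,"fingers":-1},{"rx":0,"ry":0,"rz":0,"x":0,"y":0,"z":0,"fingers":-1},{"rx":0,"ry":0,"rz":0,"x":0,"y":0,"z":0,"fingers":-1},{"rx":0,"ry":0,"rz":0,"x":0,"y":0,"z":0,"fingers":-1},{"rx":0,"ry":0,"rz":0,"x":0,"y":0,"z":0,"fingers":-1},{"rx":0,"ry":0,"rz":0,"x":0,"y":0,"z":0,"fingers":-1},{"rx":0,"ry":0,"rz":0,"x":0,"y":0,"z":0,"fingers":-1}]' 60
```

```text
time_s: 5.95
position: [458.7, -134.2, -7.7]
tool_rot: [0.182, 0.983, -0.0, -0.001]
force: [-0.4, 0.3, -0.1]
width: 85.8
grip_force: 0.0
time_s: 6.62
position: [459.7, -133.9, -6.1]
tool_rot: [0.181, 0.983, 0.0, 0.001]
force: [-1.8, 2.4, 12.0]
width: 28.0
grip_force: 58.3
```

Hub gripped at 28 mm opening. Now I'll lift and carry it over the large nest.

```bash
python3 -m inch '[{"rx":0,"ry":0,"rz":0,"x":0,"y":0,"z":1,"fingers":-1},{"rx":0,"ry":0,"rz":0,"x":0,"y":0,"z":3,"fingers":-1},{"rx":0,"ry":0,"rz":0,"x":0,"y":0,"z":6,"fingers":-1},{"rx":0,"ry":0,"rz":0,"x":0.3,"y":1.5,"z":9,"fingers":-1},{"rx":0,"ry":0,"rz":0,"x":0.9,"y":4,"z":10,"fingers":-1},{"rx":0,"ry":0,"rz":0,"x":1.6,"y":7.5,"z":10,"fingers":-1},{"rx":0,"ry":0,"rz":0,"x":2.4,"y":11,"z":10,"fingers":-1},{"rx":0,"ry":0,"rz":0,"x":3.1,"y":14.5,"z":10,"fingers":-1},{"rx":0,"ry":0,"rz":0,"x":3.9,"y":18,"z":10,"fingers":-1},{"rx":0,"ry":0,"rz":0,"x":4.6,"y":21.5,"z":10,"fingers":-1},{"rx":0,"ry":0,"rz":0,"x":5.4,"y":25,"z":10,"fingers":-1},{"rx":0,"ry":0,"rz":0,"x":6.1,"y":28.5,"z":10,"fingers":-1},{"rx":0,"ry":0,"rz":0,"x":6.9,"y":32,"z":10,"fingers":-1},{"rx":0,"ry":0,"rz":0,"x":7.7,"y":35.5,"z":10,"fingers":-1},{"rx":0,"ry":0,"rz":0,"x":8.4,"y":39,"z":10,"fingers":-1},{"rx":0,"ry":0,"rz":0,"x":9.2,"y":42.5,"z":10,"fingers":-1},{"rx":0,"ry":0,"rz":0,"x":9.8,"y":45,"z":10,"fingers":-1},{"rx":0,"ry":0,"rz":0,"x":10.2,"y":46.6,"z":10,"fingers":-1},{"rx":0,"ry":0,"rz":0,"x":10.2,"y":47.1,"z":10,"fingers":-1},{"rx":0,"ry":0,"rz":0,"x":10.2,"y":47.1,"z":10,"fingers":-1}]'; python3 - <<'E'
from h import *
s=cap('scene'); im=cv2.resize(s['image'][80:230,330:500],None,fx=4,fy=4)
cv2.imwrite('pics/g4.png',cv2.cvtColor(im,cv2.COLOR_RGB2BGR))
E
```

```text
time_s: 8.28
position: [560.1, 338.2, 92.7]
tool_rot: [0.18, 0.984, -0.0, -0.0]
force: [0.5, -0.1, -3.8]
width: 28.4
grip_force: 60.2
```

View pics/g4.png

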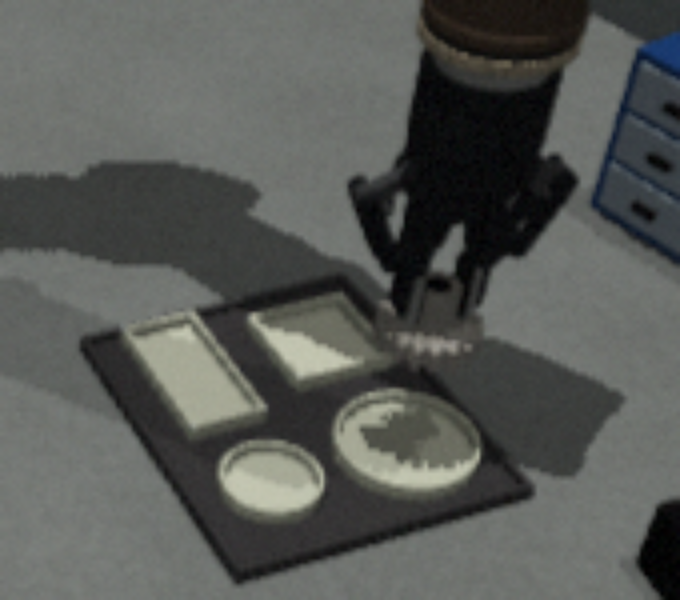

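The gear is held upright at crop (437,320), in line with the large nest below at (407,440). Lowering it.

```bash
python3 -m inch '[{"rx":0,"ry":0,"rz":0,"x":0,"y":0,"z":-2,"fingers":-1},{"rx":0,"ry":0,"rz":0,"x":0,"y":0,"z":-4.5,"fingers":-1},{"rx":0,"ry":0,"rz":0,"x":0,"y":0,"z":-6.5,"fingers":-1},{"rx":0,"ry":0,"rz":0,"x":0,"y":0,"z":-8,"fingers":-1},{"rx":0,"ry":0,"rz":0,"x":0,"y":0,"z":-8.8,"fingers":-1},{"rx":0,"ry":0,"rz":0,"x":0,"y":0,"z":-9.1,"fingers":-1},{"rx":0,"ry":0,"rz":0,"x":0,"y":0,"z":-9.2,"fingers":-1},{"rx":0,"ry":0,"rz":0,"x":0,"y":0,"z":-9.2,"fingers":-1},{"rx":0,"ry":0,"rz":0,"x":0,"y":0,"z":-9.2,"fingers":-1}]'
```

```text
time_s: 9.08
position: [561.6, 335.3, 2.1]
tool_rot: [0.182, 0.983, -0.0, 0.0]
force: [-2.6, -2.6, 2.3]
width: 28.0
grip_force: 60.3
```

```bash
python3 -m inch '[{"rx":0,"ry":0,"rz":0,"x":0,"y":0,"z":0,"fingers":-0.1},{"rx":0,"ry":0,"rz":0,"x":0,"y":0,"z":0,"fingers":0.2},{"rx":0,"ry":0,"rz":0,"x":0,"y":0,"z":0,"fingers":0.4},{"rx":0,"ry":0,"rz":0,"x":0,"y":0,"z":0,"fingers":0.4},{"rx":0,"ry":0,"rz":0,"x":0,"y":0,"z":0,"fingers":0.4},{"rx":0,"ry":0,"rz":0,"x":0,"y":0,"z":2,"fingers":0.4},{"rx":0,"ry":0,"rz":0,"x":0,"y":0,"z":5,"fingers":0.4},{"rx":0,"ry":0,"rz":0,"x":0,"y":0,"z":9.2,"fingers":1},{"rx":0,"ry":0,"rz":0,"x":0,"y":0,"z":9.2,"fingers":1}]'; python3 -c "
from h import *
c=cap('top');s=cap('scene')
im=np.hstack([cv2.resize(c['image'][135:275,135:265],(390,420)),cv2.resize(s['image'][130:240,330:480],(400,420))])
cv2.imwrite('pics/g5.png',cv2.cvtColor(im,cv2.COLOR_RGB2BGR))"
```

```text
time_s: 9.83
position: [565.2, 338.7, 100.4]
tool_rot: [0.182, 0.983, 0.004, 0.004]
force: [2.3, -0.0, -0.3]
width: 81.6
grip_force: 0.0
```

View pics/g5.png

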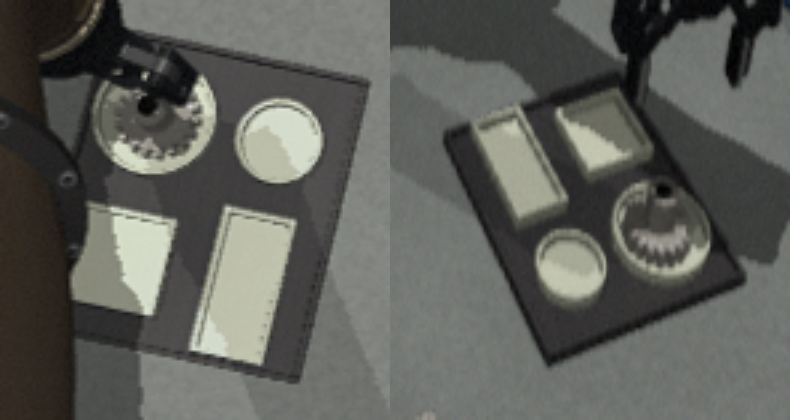

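The gear stands flat and centred in the large nest in both views. Next is the bored block.

```bash
python3 -m inch '[{"rx":0,"ry":0,"rz":-1.3,"x":-12.1,"y":-30.8,"z":0,"fingers":1},{"rx":0,"ry":0,"rz":-1.3,"x":-12.1,"y":-30.8,"z":0,"fingers":1},{"rx":0,"ry":0,"rz":-1.3,"x":-12.1,"y":-30.8,"z":0,"fingers":1},{"rx":0,"ry":0,"rz":-1.3,"x":-12.1,"y":-30.8,"z":0,"fingers":1},{"rx":0,"ry":0,"rz":-1.3,"x":-12.1,"y":-30.8,"z":0,"fingers":1},{"rx":0,"ry":0,"rz":-1.3,"x":-12.1,"y":-30.8,"z":0,"fingers":1},{"rx":0,"ry":0,"rz":-1.3,"x":-12.1,"y":-30.8,"z":0,"fingers":1},{"rx":0,"ry":0,"rz":-1.3,"x":-12.1,"y":-30.8,"z":0,"fingers":1},{"rx":0,"ry":0,"rz":-1.3,"x":-12.1,"y":-30.8,"z":0,"fingers":1},{"rx":0,"ry":0,"rz":-1.3,"x":-12.1,"y":-30.8,"z":0,"fingers":1},{"rx":0,"ry":0,"rz":-1.3,"x":-12.1,"y":-30.8,"z":0,"fingers":1},{"rx":0,"ry":0,"rz":-1.3,"x":-12.1,"y":-30.8,"z":-3,"fingers":1},{"rx":0,"ry":0,"rz":-1.3,"x":-12.1,"y":-30.8,"z":-6,"fingers":1},{"rx":0,"ry":0,"rz":-1.3,"x":-12.1,"y":-30.8,"z":-8,"fingers":1},{"rx":0,"ry":0,"rz":-1.3,"x":-12.1,"y":-30.8,"z":-9.5,"fingers":1},{"rx":0,"ry":0,"rz":-1.3,"x":-12.1,"y":-30.8,"z":-10.2,"fingers":1},{"rx":0,"ry":0,"rz":-1.3,"x":-12.1,"y":-30.8,"z":-10.2,"fingers":1}]'; python3 -m inch '[{"rx":0,"ry":0,"rz":0,"x":0,"y":0,"z":0,"fingers":-1},{"rx":0,"ry":0,"rz":0,"x":0,"y":0,"z":0,"fingers":-1},{"rx":0,"ry":0,"rz":0,"x":0,"y":0,"z":0,"fingers":-1},{"rx":0,"ry":0,"rz":0,"x":0,"y":0,"z":0,"fingers":-1},{"rx":0,"ry":0,"rz":0,"x":0,"y":0,"z":0,"fingers":-1},{"rx":0,"ry":0,"rz":0,"x":0,"y":0,"z":0,"fingers":-1},{"rx":0,"ry":0,"rz":0,"x":0,"y":0,"z":0,"fingers":-1}]' 60
```

```text
time_s: 11.35
position: [439.3, 29.8, -10.6]
tool_rot: [0.247, 0.969, -0.001, -0.001]
force: [0.4, 0.2, 0.2]
width: 85.5
grip_force: 0.0
time_s: 11.93
position: [440.9, 29.3, -8.0]
tool_rot: [0.248, 0.969, 0.001, 0.001]
force: [-1.8, 0.2, 9.8]
width: 42.7
grip_force: 60.5
```

```bash
python3 -m inch '[{"rx":0,"ry":0,"rz":0,"x":0,"y":0,"z":1,"fingers":-1},{"rx":0,"ry":0,"rz":0,"x":0,"y":0,"z":3,"fingers":-1},{"rx":0,"ry":0,"rz":0,"x":0,"y":0,"z":6,"fingers":-1},{"rx":0,"ry":0,"rz":0.3,"x":0,"y":1.5,"z":9,"fingers":-1},{"rx":0,"ry":0,"rz":0.6,"x":0.1,"y":4,"z":10,"fingers":-1},{"rx":0,"ry":0,"rz":0.9,"x":0.2,"y":7.5,"z":10,"fingers":-1},{"rx":0,"ry":0,"rz":1.2,"x":0.3,"y":11,"z":10,"fingers":-1},{"rx":0,"ry":0,"rz":1.5,"x":0.4,"y":14.5,"z":10,"fingers":-1},{"rx":0,"ry":0,"rz":1.8,"x":0.5,"y":18,"z":10,"fingers":-1},{"rx":0,"ry":0,"rz":2.1,"x":0.5,"y":21.5,"z":10,"fingers":-1},{"rx":0,"ry":0,"rz":2.4,"x":0.6,"y":25,"z":10,"fingers":-1},{"rx":0,"ry":0,"rz":2.7,"x":0.7,"y":28.5,"z":10,"fingers":-1},{"rx":0,"ry":0,"rz":3,"x":0.8,"y":31,"z":10,"fingers":-1},{"rx":0,"ry":0,"rz":3,"x":0.8,"y":32.6,"z":10,"fingers":-1},{"rx":0,"ry":0,"rz":3,"x":0.8,"y":33,"z":10,"fingers":-1},{"rx":0,"ry":0,"rz":3,"x":0.8,"y":33,"z":8,"fingers":-1},{"rx":0,"ry":0,"rz":3,"x":0.8,"y":33,"z":5.5,"fingers":-1},{"rx":0,"ry":0,"rz":3,"x":0.8,"y":33,"z":3.5,"fingers":-1},{"rx":0,"ry":0,"rz":3,"x":0.8,"y":33,"z":2.5,"fingers":-1},{"rx":0,"ry":0,"rz":3,"x":0.8,"y":33,"z":2.2,"fingers":-1}]'; python3 -m inch '[{"rx":0,"ry":0,"rz":0,"x":0,"y":0,"z":-0.5,"fingers":-1},{"rx":0,"ry":0,"rz":0,"x":0,"y":0,"z":-1,"fingers":-1},{"rx":0,"ry":0,"rz":0,"x":0,"y":0,"z":-1.3,"fingers":-1},{"rx":0,"ry":0,"rz":0,"x":0,"y":0,"z":-1.3,"fingers":-1},{"rx":0,"ry":0,"rz":0,"x":0,"y":0,"z":-1.3,"fingers":-1}]'
```

```text
time_s: 13.6
position: [447.1, 356.6, 11.3]
tool_rot: [0.094, 0.996, -0.002, -0.001]
force: [-0.4, 0.6, -4.7]
width: 42.5
grip_force: 63.4
time_s: 14.02
position: [448.3, 359.1, 0.4]
tool_rot: [0.093, 0.996, 0.0, 0.0]
force: [-0.1, 0.3, -5.4]
width: 43.1
grip_force: 63.7
```

```bash
python3 -m inch '[{"rx":0,"ry":0,"rz":0,"x":0,"y":0,"z":-0.1,"fingers":-1},{"rx":0,"ry":0,"rz":0,"x":0,"y":0,"z":-0.1,"fingers":-1},{"rx":0,"ry":0,"rz":0,"x":0,"y":0,"z":-0.1,"fingers":-1}]';python3 -m inch '[{"rx":0,"ry":0,"rz":0,"x":0,"y":0,"z":0,"fingers":0.1},{"rx":0,"ry":0,"rz":0,"x":0,"y":0,"z":0,"fingers":0.3},{"rx":0,"ry":0,"rz":0,"x":0,"y":0,"z":0,"fingers":0.5},{"rx":0,"ry":0,"rz":0,"x":0,"y":0,"z":0,"fingers":0.5},{"rx":0,"ry":0,"rz":0,"x":0,"y":0,"z":2,"fingers":0.5},{"rx":0,"ry":0,"rz":0,"x":0,"y":0,"z":5,"fingers":0.5},{"rx":0,"ry":0,"rz":0,"x":0,"y":0,"z":8,"fingers":1},{"rx":0,"ry":0,"rz":0,"x":0,"y":0,"z":10,"fingers":1},{"rx":0,"ry":0,"rz":0,"x":0,"y":0,"z":10,"fingers":1},{"rx":0,"ry":0,"rz":0,"x":0,"y":0,"z":10,"fingers":1}]'
```

```text
time_s: 14.27
position: [448.3, 359.2, 0.1]
tool_rot: [0.093, 0.996, 0.001, 0.0]
force: [-3.2, -2.4, 8.0]
width: 42.6
grip_force: 65.0
time_s: 15.1
position: [448.7, 359.6, 100.1]
tool_rot: [0.093, 0.996, 0.001, 0.001]
force: [0.0, -0.5, -0.8]
width: 85.2
grip_force: 0.0
```

Now the nut.

```bash
python3 -m inch '[{"rx":0,"ry":0,"rz":-10,"x":16.6,"y":-60.5,"z":0,"fingers":1},{"rx":0,"ry":0,"rz":-10,"x":16.6,"y":-60.5,"z":0,"fingers":1},{"rx":0,"ry":0,"rz":-10,"x":16.6,"y":-60.5,"z":0,"fingers":1},{"rx":0,"ry":0,"rz":-10,"x":16.6,"y":-60.5,"z":0,"fingers":1},{"rx":0,"ry":0,"rz":-10,"x":16.6,"y":-60.5,"z":0,"fingers":1},{"rx":0,"ry":0,"rz":-10,"x":16.6,"y":-60.5,"z":0,"fingers":1},{"rx":0,"ry":0,"rz":-10,"x":16.6,"y":-60.5,"z":0,"fingers":1},{"rx":0,"ry":0,"rz":-10,"x":16.6,"y":-60.5,"z":0,"fingers":1},{"rx":0,"ry":0,"rz":-10,"x":16.6,"y":-60.5,"z":0,"fingers":1},{"rx":0,"ry":0,"rz":-10,"x":16.6,"y":-60.5,"z":0,"fingers":1},{"rx":0,"ry":0,"rz":-10,"x":16.6,"y":-60.5,"z":0,"fingers":1},{"rx":0,"ry":0,"rz":-10,"x":16.6,"y":-60.5,"z":0,"fingers":1},{"rx":0,"ry":0,"rz":-10,"x":16.6,"y":-60.5,"z":0,"fingers":1},{"rx":0,"ry":0,"rz":-10,"x":16.6,"y":-60.5,"z":0,"fingers":1},{"rx":0,"ry":0,"rz":-10,"x":16.6,"y":-60.5,"z":0,"fingers":1},{"rx":0,"ry":0,"rz":-10,"x":16.6,"y":-60.5,"z":0,"fingers":1},{"rx":0,"ry":0,"rz":-10,"x":16.6,"y":-60.5,"z":0,"fingers":1},{"rx":0,"ry":0,"rz":-10,"x":16.6,"y":-60.5,"z":0,"fingers":1},{"rx":0,"ry":0,"rz":-10,"x":16.6,"y":-60.5,"z":0,"fingers":1},{"rx":0,"ry":0,"rz":-10,"x":16.6,"y":-60.5,"z":0,"fingers":1}]'
```

```text
time_s: 16.77
position: [614.0, -243.9, 98.3]
tool_rot: [0.578, 0.816, 0.0, -0.001]
force: [-0.2, 0.8, 0.7]
width: 85.6
grip_force: 0.0
```

```bash
python3 -m inch '[{"rx":0,"ry":0,"rz":0,"x":0,"y":0,"z":-3,"fingers":1},{"rx":0,"ry":0,"rz":0,"x":0,"y":0,"z":-6,"fingers":1},{"rx":0,"ry":0,"rz":0,"x":0,"y":0,"z":-9,"fingers":1},{"rx":0,"ry":0,"rz":0,"x":0,"y":0,"z":-10.5,"fingers":1},{"rx":0,"ry":0,"rz":0,"x":0,"y":0,"z":-11.2,"fingers":1},{"rx":0,"ry":0,"rz":0,"x":0,"y":0,"z":-11.2,"fingers":1},{"rx":0,"ry":0,"rz":0,"x":0,"y":0,"z":-11.2,"fingers":0},{"rx":0,"ry":0,"rz":0,"x":0,"y":0,"z":-11.2,"fingers":-1},{"rx":0,"ry":0,"rz":0,"x":0,"y":0,"z":-11.2,"fingers":-1},{"rx":0,"ry":0,"rz":0,"x":0,"y":0,"z":-11.2,"fingers":-1},{"rx":0,"ry":0,"rz":0,"x":0,"y":0,"z":-11.2,"fingers":-1},{"rx":0,"ry":0,"rz":0,"x":0,"y":0,"z":-11.2,"fingers":-1},{"rx":0,"ry":0,"rz":0,"x":0,"y":0,"z":-11.2,"fingers":-1}]' 60
```

```text
time_s: 17.85
position: [614.9, -246.4, -11.5]
tool_rot: [0.579, 0.816, 0.001, 0.001]
force: [-2.0, 0.8, 8.4]
width: 33.3
grip_force: 59.0
```

```bash
python3 -m inch '[{"rx":0,"ry":0,"rz":0,"x":0,"y":0,"z":1,"fingers":-1},{"rx":0,"ry":0,"rz":0,"x":0,"y":0,"z":3,"fingers":-1},{"rx":0,"ry":0,"rz":0,"x":0,"y":0,"z":6,"fingers":-1},{"rx":0,"ry":0,"rz":0,"x":-0.2,"y":1.5,"z":9,"fingers":-1},{"rx":0,"ry":0,"rz":0,"x":-0.6,"y":4,"z":10,"fingers":-1},{"rx":0,"ry":0,"rz":0,"x":-1.1,"y":7.5,"z":10,"fingers":-1},{"rx":0,"ry":0,"rz":0,"x":-1.6,"y":11,"z":10,"fingers":-1},{"rx":0,"ry":0,"rz":0,"x":-2.1,"y":14.5,"z":10,"fingers":-1},{"rx":0,"ry":0,"rz":0,"x":-2.6,"y":18,"z":10,"fingers":-1},{"rx":0,"ry":0,"rz":0,"x":-3.2,"y":21.5,"z":10,"fingers":-1},{"rx":0,"ry":0,"rz":0,"x":-3.7,"y":25,"z":10,"fingers":-1},{"rx":0,"ry":0,"rz":0,"x":-4.2,"y":28.5,"z":10,"fingers":-1},{"rx":0,"ry":0,"rz":0,"x":-4.7,"y":32,"z":10,"fingers":-1},{"rx":0,"ry":0,"rz":0,"x":-5.2,"y":35.5,"z":10,"fingers":-1},{"rx":0,"ry":0,"rz":0,"x":-5.7,"y":39,"z":10,"fingers":-1},{"rx":0,"ry":0,"rz":0,"x":-6.2,"y":42.5,"z":10,"fingers":-1},{"rx":0,"ry":0,"rz":0,"x":-6.7,"y":46,"z":10,"fingers":-1},{"rx":0,"ry":0,"rz":0,"x":-7,"y":47.8,"z":10,"fingers":-1},{"rx":0,"ry":0,"rz":0,"x":-7.1,"y":48.4,"z":10,"fingers":-1},{"rx":0,"ry":0,"rz":0,"x":-7.1,"y":48.4,"z":10,"fingers":-1}]'; python3 -m inch '[{"rx":0,"ry":0,"rz":0,"x":0,"y":0,"z":-2,"fingers":-1},{"rx":0,"ry":0,"rz":0,"x":0,"y":0,"z":-4.5,"fingers":-1},{"rx":0,"ry":0,"rz":0,"x":0,"y":0,"z":-6.5,"fingers":-1},{"rx":0,"ry":0,"rz":0,"x":0,"y":0,"z":-8,"fingers":-1},{"rx":0,"ry":0,"rz":0,"x":0,"y":0,"z":-8.8,"fingers":-1},{"rx":0,"ry":0,"rz":0,"x":0,"y":0,"z":-9.1,"fingers":-1},{"rx":0,"ry":0,"rz":0,"x":0,"y":0,"z":-9.2,"fingers":-1},{"rx":0,"ry":0,"rz":0,"x":0,"y":0,"z":-9.2,"fingers":-1},{"rx":0,"ry":0,"rz":0,"x":0,"y":0,"z":-9.2,"fingers":-1}]'
```

```text
time_s: 19.52
position: [542.3, 240.2, 87.2]
tool_rot: [0.577, 0.817, 0.0, -0.0]
force: [0.5, -0.8, -1.4]
width: 34.2
grip_force: 60.0
time_s: 20.27
position: [542.7, 235.2, -3.6]
tool_rot: [0.58, 0.815, -0.001, -0.0]
force: [-6.4, -4.8, 10.2]
width: 33.8
grip_force: 61.3
```

```bash
python3 -m inch '[{"rx":0,"ry":0,"rz":0,"x":0,"y":0,"z":0,"fingers":-0.1},{"rx":0,"ry":0,"rz":0,"x":0,"y":0,"z":0,"fingers":0.2},{"rx":0,"ry":0,"rz":0,"x":0,"y":0,"z":0,"fingers":0.4},{"rx":0,"ry":0,"rz":0,"x":0,"y":0,"z":0,"fingers":0.4},{"rx":0,"ry":0,"rz":0,"x":0,"y":0,"z":2,"fingers":0.4},{"rx":0,"ry":0,"rz":0,"x":0,"y":0,"z":5,"fingers":0.4},{"rx":0,"ry":0,"rz":0,"x":0,"y":0,"z":8,"fingers":1},{"rx":0,"ry":0,"rz":0,"x":0,"y":0,"z":11,"fingers":1},{"rx":0,"ry":0,"rz":0,"x":0,"y":0,"z":11,"fingers":1}]'
```

```text
time_s: 21.02
position: [546.6, 238.5, 110.5]
tool_rot: [0.579, 0.815, 0.004, 0.002]
force: [1.9, -0.4, 1.1]
width: 85.3
grip_force: 0.0
```

```bash
python3 -m inch '[{"rx":0,"ry":0,"rz":-8.7,"x":-10.5,"y":-48.3,"z":0,"fingers":1},{"rx":0,"ry":0,"rz":-8.7,"x":-10.5,"y":-48.3,"z":0,"fingers":1},{"rx":0,"ry":0,"rz":-8.7,"x":-10.5,"y":-48.3,"z":0,"fingers":1},{"rx":0,"ry":0,"rz":-8.7,"x":-10.5,"y":-48.3,"z":0,"fingers":1},{"rx":0,"ry":0,"rz":-8.7,"x":-10.5,"y":-48.3,"z":0,"fingers":1},{"rx":0,"ry":0,"rz":-8.7,"x":-10.5,"y":-48.3,"z":0,"fingers":1},{"rx":0,"ry":0,"rz":-8.7,"x":-10.5,"y":-48.3,"z":0,"fingers":1},{"rx":0,"ry":0,"rz":-8.7,"x":-10.5,"y":-48.3,"z":0,"fingers":1},{"rx":0,"ry":0,"rz":-8.7,"x":-10.5,"y":-48.3,"z":0,"fingers":1},{"rx":0,"ry":0,"rz":-8.7,"x":-10.5,"y":-48.3,"z":0,"fingers":1},{"rx":0,"ry":0,"rz":-8.7,"x":-10.5,"y":-48.3,"z":0,"fingers":1},{"rx":0,"ry":0,"rz":-8.7,"x":-10.5,"y":-48.3,"z":0,"fingers":1},{"rx":0,"ry":0,"rz":-8.7,"x":-10.5,"y":-48.3,"z":0,"fingers":1},{"rx":0,"ry":0,"rz":-8.7,"x":-10.5,"y":-48.3,"z":0,"fingers":1},{"rx":0,"ry":0,"rz":-8.7,"x":-10.5,"y":-48.3,"z":0,"fingers":1},{"rx":0,"ry":0,"rz":-8.7,"x":-10.5,"y":-48.3,"z":0,"fingers":1},{"rx":0,"ry":0,"rz":-8.7,"x":-10.5,"y":-48.3,"z":0,"fingers":1}]'; python3 - <<'E'
from h import *
c=cap('top');s=cap('scene')
im=np.hstack([cv2.resize(c['image'][135:275,135:265],(390,420)),cv2.resize(s['image'][180:290,150:300],(400,420))])
cv2.imwrite('pics/g6.png',cv2.cvtColor(im,cv2.COLOR_RGB2BGR))
E
```

```text
time_s: 22.43
position: [438.6, -243.5, 104.7]
tool_rot: [0.878, 0.479, 0.0, -0.0]
force: [-0.5, -0.4, -0.1]
width: 85.4
grip_force: 0.0
```

View pics/g6.png

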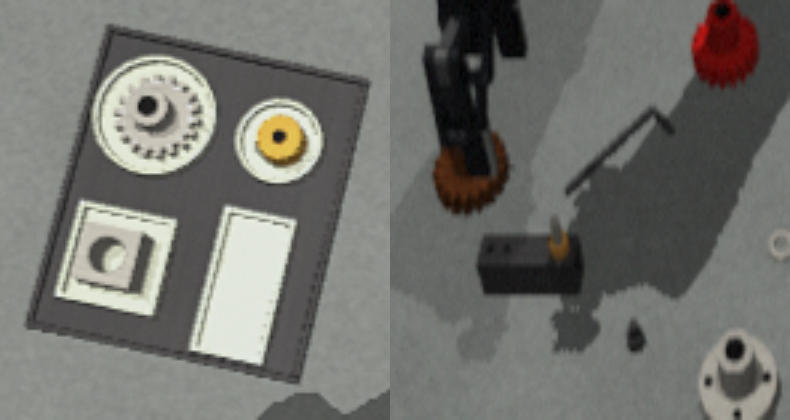

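Gear, nut and block all sit in their nests, and the holder is untouched under the gripper. Grasping it.

```bash
python3 -m inch '[{"rx":0,"ry":0,"rz":0,"x":0,"y":0,"z":-3,"fingers":1},{"rx":0,"ry":0,"rz":0,"x":0,"y":0,"z":-6,"fingers":1},{"rx":0,"ry":0,"rz":0,"x":0,"y":0,"z":-9,"fingers":1},{"rx":0,"ry":0,"rz":0,"x":0,"y":0,"z":-11,"fingers":1},{"rx":0,"ry":0,"rz":0,"x":0,"y":0,"z":-11.8,"fingers":1},{"rx":0,"ry":0,"rz":0,"x":0,"y":0,"z":-11.8,"fingers":1},{"rx":0,"ry":0,"rz":0,"x":0,"y":0,"z":-11.8,"fingers":0},{"rx":0,"ry":0,"rz":0,"x":0,"y":0,"z":-11.8,"fingers":-1},{"rx":0,"ry":0,"rz":0,"x":0,"y":0,"z":-11.8,"fingers":-1},{"rx":0,"ry":0,"rz":0,"x":0,"y":0,"z":-11.8,"fingers":-1},{"rx":0,"ry":0,"rz":0,"x":0,"y":0,"z":-11.8,"fingers":-1},{"rx":0,"ry":0,"rz":0,"x":0,"y":0,"z":-11.8,"fingers":-1},{"rx":0,"ry":0,"rz":0,"x":0,"y":0,"z":-11.8,"fingers":-1},{"rx":0,"ry":0,"rz":0,"x":0,"y":0,"z":-11.8,"fingers":-1}]' 70
```

```text
time_s: 23.7
position: [439.0, -245.5, -11.9]
tool_rot: [0.878, 0.478, 0.001, 0.001]
force: [0.7, 0.9, 11.8]
width: 22.4
grip_force: 69.0
```

```bash
python3 -m inch '[{"rx":0,"ry":0,"rz":0,"x":0,"y":0,"z":1,"fingers":-1},{"rx":0,"ry":0,"rz":0,"x":0,"y":0,"z":3,"fingers":-1},{"rx":0,"ry":0,"rz":0,"x":0,"y":0,"z":6,"fingers":-1},{"rx":0,"ry":0,"rz":0.3,"x":0,"y":1.5,"z":9,"fingers":-1},{"rx":0,"ry":0,"rz":1,"x":0,"y":4,"z":10,"fingers":-1},{"rx":0,"ry":0,"rz":2,"x":-0.1,"y":7,"z":10,"fingers":-1},{"rx":0,"ry":0,"rz":3,"x":-0.1,"y":10,"z":10,"fingers":-1},{"rx":0,"ry":0,"rz":4,"x":-0.2,"y":13,"z":10,"fingers":-1},{"rx":0,"ry":0,"rz":5,"x":-0.3,"y":16,"z":10,"fingers":-1},{"rx":0,"ry":0,"rz":6,"x":-0.3,"y":19,"z":10,"fingers":-1},{"rx":0,"ry":0,"rz":7,"x":-0.4,"y":22,"z":10,"fingers":-1},{"rx":0,"ry":0,"rz":8,"x":-0.4,"y":25,"z":10,"fingers":-1},{"rx":0,"ry":0,"rz":9,"x":-0.5,"y":28,"z":10,"fingers":-1},{"rx":0,"ry":0,"rz":10,"x":-0.5,"y":31,"z":10,"fingers":-1},{"rx":0,"ry":0,"rz":11,"x":-0.6,"y":34,"z":10,"fingers":-1},{"rx":0,"ry":0,"rz":12,"x":-0.6,"y":37,"z":10,"fingers":-1},{"rx":0,"ry":0,"rz":13,"x":-0.7,"y":40,"z":10,"fingers":-1},{"rx":0,"ry":0,"rz":14,"x":-0.7,"y":43,"z":10,"fingers":-1},{"rx":0,"ry":0,"rz":14.6,"x":-0.8,"y":45,"z":10,"fingers":-1},{"rx":0,"ry":0,"rz":15,"x":-0.8,"y":46,"z":10,"fingers":-1}]'; python3 -m inch '[{"rx":0,"ry":0,"rz":0.8,"x":0,"y":1.5,"z":0,"fingers":-1},{"rx":0,"ry":0,"rz":1.8,"x":-0.1,"y":3,"z":0,"fingers":-1},{"rx":0,"ry":0,"rz":2.8,"x":-0.1,"y":4,"z":0,"fingers":-1},{"rx":0,"ry":0,"rz":3.5,"x":-0.1,"y":4.6,"z":0,"fingers":-1},{"rx":0,"ry":0,"rz":3.7,"x":-0.1,"y":4.6,"z":0,"fingers":-1},{"rx":0,"ry":0,"rz":3.7,"x":-0.1,"y":4.6,"z":-2,"fingers":-1},{"rx":0,"ry":0,"rz":3.7,"x":-0.1,"y":4.6,"z":-4.5,"fingers":-1},{"rx":0,"ry":0,"rz":3.7,"x":-0.1,"y":4.6,"z":-6.5,"fingers":-1},{"rx":0,"ry":0,"rz":3.7,"x":-0.1,"y":4.6,"z":-7.2,"fingers":-1},{"rx":0,"ry":0,"rz":3.7,"x":-0.1,"y":4.6,"z":-7.2,"fingers":-1}]'; python3 -c "
from h import *
c=cap('top');s=cap('scene')
im=np.hstack([cv2.resize(c['image'][135:275,135:265],(390,420)),cv2.resize(s['image'][130:240,330:480],(400,420))])
cv2.imwrite('pics/g7.png',cv2.cvtColor(im,cv2.COLOR_RGB2BGR))"
```

```text
time_s: 25.37
position: [429.4, 217.6, 87.1]
tool_rot: [0.28, 0.96, 0.0, -0.0]
force: [-1.0, -0.6, -3.6]
width: 22.2
grip_force: 69.8
time_s: 26.2
position: [428.1, 258.7, 13.6]
tool_rot: [0.095, 0.995, -0.002, -0.001]
force: [0.3, -0.2, -3.1]
width: 22.3
grip_force: 69.7
```

View pics/g7.png

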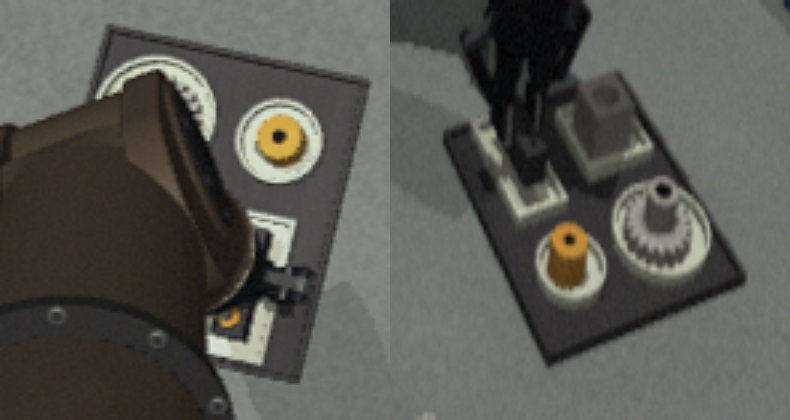

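The holder hangs aligned over the long nest, with its stud at the near-robot end. I'll set it down the last 20 mm.

```bash
python3 -m inch '[{"rx":0,"ry":0,"rz":0,"x":0,"y":0,"z":-0.6,"fingers":-1},{"rx":0,"ry":0,"rz":0,"x":0,"y":0,"z":-1.2,"fingers":-1},{"rx":0,"ry":0,"rz":0,"x":0,"y":0,"z":-1.7,"fingers":-1},{"rx":0,"ry":0,"rz":0,"x":0,"y":0,"z":-2,"fingers":-1},{"rx":0,"ry":0,"rz":0,"x":0,"y":0,"z":-2,"fingers":-1},{"rx":0,"ry":0,"rz":0,"x":0,"y":0,"z":-2,"fingers":-1}]'
```

```text
time_s: 26.8
position: [429.0, 261.0, -4.0]
tool_rot: [0.093, 0.996, 0.001, -0.0]
force: [-5.0, -3.3, 18.6]
width: 22.2
grip_force: 72.6
```

```bash
python3 -m inch '[{"rx":0,"ry":0,"rz":0,"x":0,"y":0,"z":0,"fingers":-0.2},{"rx":0,"ry":0,"rz":0,"x":0,"y":0,"z":0,"fingers":0.1},{"rx":0,"ry":0,"rz":0,"x":0,"y":0,"z":0,"fingers":0.3},{"rx":0,"ry":0,"rz":0,"x":0,"y":0,"z":0,"fingers":0.3},{"rx":0,"ry":0,"rz":0,"x":0,"y":0,"z":2,"fingers":0.3},{"rx":0,"ry":0,"rz":0,"x":0,"y":0,"z":5,"fingers":0.3},{"rx":0,"ry":0,"rz":0,"x":0,"y":0,"z":9,"fingers":0.3},{"rx":0,"ry":0,"rz":0,"x":0,"y":0,"z":13,"fingers":0.3},{"rx":0,"ry":0,"rz":0,"x":0,"y":-4,"z":15,"fingers":0.3},{"rx":0,"ry":0,"rz":0,"x":0,"y":-8,"z":15,"fingers":0.3},{"rx":0,"ry":0,"rz":0,"x":0,"y":-12,"z":15,"fingers":0.3},{"rx":0,"ry":0,"rz":0,"x":0,"y":-16,"z":15,"fingers":0.3},{"rx":0,"ry":0,"rz":0,"x":0,"y":-20,"z":15,"fingers":0.3},{"rx":0,"ry":0,"rz":0,"x":0,"y":-24,"z":15,"fingers":0.3},{"rx":0,"ry":0,"rz":0,"x":0,"y":-26,"z":15,"fingers":0.3},{"rx":0,"ry":0,"rz":0,"x":0,"y":-26,"z":15,"fingers":0.3},{"rx":0,"ry":0,"rz":0,"x":0,"y":-26,"z":15,"fingers":0.3}]'; python3 -c "
from h import *
c=cap('top');s=cap('scene')
im=np.hstack([cv2.resize(c['image'][135:275,135:265],(390,420)),cv2.resize(s['image'][130:240,330:480],(400,420))])
cv2.imwrite('pics/g8.png',cv2.cvtColor(im,cv2.COLOR_RGB2BGR))
for n,p in dict(gear=(561.4,337.1,50),nut=(542.7,238.2,38),block=(448,359.1,48),holder=(429.4,260.9,38)).items():
    q=proj(c,p);r=proj(s,p);print(n,((q-[135,135])*3).round(),((r-[330,130])*[400/150,420/110]+[390,0]).round())"
```

```text
time_s: 28.22
position: [429.0, -0.1, 145.0]
tool_rot: [0.095, 0.995, 0.0, 0.0]
force: [0.3, 1.0, 0.1]
width: 55.8
grip_force: 0.0
gear [143. 103.] [662. 188.]
nut [275. 134.] [568. 237.]
block [104. 251.] [603.  93.]
holder [237. 280.] [516. 135.]
```

View pics/g8.png

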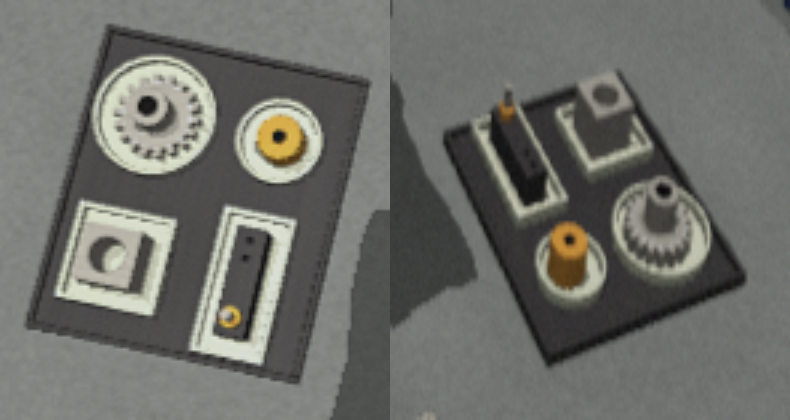

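All four parts stand upright within about 4 mm of their nest centres (gear bore at (148,104), nut (279,136), block bore (110,255), holder centre ~(238,280)). Handing in.

```bash
python3 -c "
from cell import ticket
print(ticket.finish_job())"
```

```text
the job is handed in; nothing more can be done
None
```

I handed the job in: the gear, nut, bearing block and tool holder stand flat in their nests, within about 4 mm of centre in the images, and the collar and solid block were never touched; no verdict came back.

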